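# Bring a bench compressor to top dead centre by feel and lock it

### The job

Turn the compressor's flywheel by its handle in the direction of the white arrow until you feel the compression resistance peak, and stop just past it, where the resistance has fallen away, without letting the wheel kick through. Then, with your hand off the wheel, take the red-headed locking pin from the rack and lower it gently through the brass bush until its head sits on the bush, so that the crank is locked. Leave the other pins and the bench clutter as they are.

Things in the scene. Friction and masses are not known exactly. Their poses are not given: they have to be found in the camera images.
- compressor: Bench compressor, bolted down: blue crankcase 264 x 264 mm, cover plate 70 mm high, finned cylinder along its +x side, flywheel on top, brass bush near its -y side. Origin: on the shaft axis at bench level; z up, x to the cylinder. The crank is hidden and sits at another angle on the flywheel each time: only resistance tells where top dead centre is.
- flywheel (a joint): Angle (rad) of the red flywheel (152 mm diameter, top 93 mm above the bench), growing counter-clockwise from above as the white arrow. Starts at 0 to 0.6; top dead centre (TDC) at 1.5 to 2.7. Friction: about 5 N at the handle. Compression starts 0.6 rad before TDC, adds 10 N at its peak 0.35 before, is zero at TDC; within 0.1 of TDC the wheel stays where left, beyond it kicks on.
- handle: The flywheel's upright black handle (24 mm diameter, 45 mm tall, turning freely on its own axis), 60 mm from the shaft axis. Origin: on its axis at the flywheel's top face, 93 mm above the bench; the grip runs from 97 to 142 mm above the bench, middle 26.5 mm above the origin.
- bush_mouth (a point): Centre of the top of the brass bush (38 mm square, top 105 mm above the bench, 105 mm from the shaft axis): a vertical 14 mm hole with a 4 mm lead-in chamfer. The crank disc lies 55 mm below; its slot is under the bush only within 0.08 rad of a point 0.03 rad past top dead centre. Off the slot the pin stops with its head 17 mm above the bush.
- lock_pin_head (a point): Centre of the red head (26 mm diameter, 40 mm tall) of the locking pin: below the head a 12 mm steel shank 72 mm long with a tapered tip. z points up along the pin; the tip is 92 mm below this point. It starts upright in one of the rack's three holes, standing 45 mm deep. Fully home this point is 20 mm above the bush mouth. Weighs 0.12 kg.
- black_pin_head (a point): Centre of the black head of another pin of the same size in the rack; leave it there.
- blue_pin_head (a point): Centre of the blue head of another pin of the same size in the rack; leave it there.
- rack: Fixed aluminium pin rack, 225 x 60 x 55 mm, three 14 mm holes 45 mm deep, 75 mm apart along its x. Origin: centre of its underside.
- oil_bottle: Yellow oil bottle, 64 mm diameter, 160 mm tall; origin at the centre of its underside. Bystander.
- wrench: Steel wrench lying on the bench, 190 mm long. Bystander.
- mug: White mug, 76 mm diameter, 90 mm tall; origin at the centre of its underside. Bystander.
- lifting_eye: Red lifting eye, 44 mm diameter, about 68 mm tall; origin at the centre of its underside. Bystander.
- screwdriver: Screwdriver lying on the bench. Bystander.
- locating_ring: Flat steel ring, 90 mm diameter, 14 mm thick. Bystander.
Things that resemble listed ones, but are neither listed nor needed, are in the scene too. Leave any pink look-alike of the part that bears lock_pin_head alone.

How it is judged:
On the way, in this order (a step that is already met when the one before it is completed fails the run):
1. the flywheel has been turned on in the arrow's direction by hand (past 1.2 rad) (value of joint flywheel above 1.2 rad and horizontal distance between lock_pin_head and bush_mouth above 0.03 m), for 0.2 s.
2. the locking pin is lowered through the bush into the crank's slot (z of lock_pin_head in the frame of bush_mouth below 0.024 m and horizontal distance between lock_pin_head and bush_mouth below 0.005 m), for 0.2 s.
At the end, for the whole second after the job is handed in: The red pin is fully home in the brass bush (head within 4 mm of resting on it, within 5 mm of the bush's axis, upright within 0.1 rad), through the crank's slot, and the flywheel stands still (under 0.05 rad/s) (all of step 2 and z of lock_pin_head in the frame of bush_mouth above 0.015 m and angle between lock_pin_head's own z axis and vertical below 0.1 rad and velocity of joint flywheel between -0.05 and 0.05 rad/s); the robot touches nothing.
It fails at once if the flywheel kicks through (faster than 3 rad/s) (velocity of joint flywheel above 3 rad/s or velocity of joint flywheel below -3 rad/s).
It fails at once if the flywheel is turned against the arrow, below -0.4 rad (value of joint flywheel below -0.4 rad).
It fails at once if the hand is on the flywheel handle while the pin is in the bush (contact force between the fingers and handle above 1 N and horizontal distance between lock_pin_head and bush_mouth below 0.012 m and z of lock_pin_head in the frame of bush_mouth below 0.08 m).
It fails at once if the pin is forced (more than 40 N between pin and compressor) (contact force between lock_pin and compressor above 40 N).
It fails at once if another pin is moved more than 20 mm or a bystander more than 30 mm (distance of any of black_pin_head, blue_pin_head from where it was at the start of the episode above 0.02 m or distance of any of oil_bottle, wrench, mug, lifting_eye, screwdriver, locating_ring from where it was at the start of the episode above 0.03 m).
It also fails if it takes over 72 s, if anything falls off the work surface, if the arm or the gripper's body presses on something with over 40 N, if the wrist force passes 120 N, or if a joint passes its speed limit or range.

### The arm

A 6-joint arm with a two-finger parallel gripper is mounted at the origin on the work surface. World frame = base frame: x ahead of the robot, y to its left, z up, the work surface at z = 0. Lengths are in m, angles in rad, forces in N, time in s.
With the tool pointing down it reaches from about 0.35 to 0.775 m from the base axis. Payload 5.5 kg.
Tool frame: the origin (TCP) lies on the centre line of the jaws, within the pads' length; the fingertips stand 11 mm ahead of it and the grasp point (between the pads) lies 8 mm behind it (env.tip_extent is the distance from the TCP to the fingertips, in m); z points along the fingers, y is the line along which they close (so a half turn about z gives the same grasp; the last joint's range is limited). The gripper opens to 85 mm and grips with 20 to 120 N. Pads are 22 mm wide; open, the fingers measure 114 mm over their backs; the gripper's body (76 mm by 85 mm) begins 54 mm behind the grasp point. The pads swing forward as they close: fully open they stand 13 mm farther back than shut.
Start: joints at [-1.387, 0.313, 0.046, 1.304, 0, 1.431], TCP at [0.183, -0.545, 0.242] pointing down, gripper open.
Joint ranges: [-2.76, 2.76], [-0.86, 1.69], [-1.03, 1.26], [-2.2, 2.34], [-1.47, 1.5], [-3.14, 3.14]. Speed limits (rad/s): [2.57, 2.57, 3.14, 3.14, 3.14, 3.14].

### API

Orientations are given as a unit quaternion [w, x, y, z].
In Python, from workcell import env gives the robot as it stands.
- The arm moves only by the shell command python3 -m jog 'ROWS' [FORCE]. ROWS is JSON, a list of rows, each a list of 5 numbers: the gripper's target within -1 to 1 (shut at 1, half-way at 0, fully open at -1), then the shift along the tool's x, y, z in m, then the turn about the tool's z in degrees. In form: [[fingers, tx, ty, tz, turn], ...]. A call has 1 to 5 rows; each row shifts and turns the commanded pose from where the row before left it, along the tool's axes as they then stand; what a row does not reach is not made up. A row lasts 1/12 s, in which the tool goes at most 41.7 mm and 7.16 degrees, less where a joint would pass 70% of its speed; a pose out of reach is approached as far as the arm can. A call is refused whole if a number of a shift passes 0.0417 or a number of a turn 7.16, either way. A call with a gripper value outside its range is refused whole. The fingers move at their own pace and stop on an object; FORCE is the grip in N (left out, the last holds). Time passes only in rows, so rows that do not move let the fingers close. It gives the time, the measured TCP pose, the force, the opening and the grip force at its end, in the units of the state.
- env.get_state(): the state, without advancing time (a new reading comes with each control period).
- env.read_camera(name): name is "side" or "top"; returns a dict with "img" (420x560x3 uint8, red, green, blue), "fov_y" (degrees; the focal length in pixels is half the picture's height over the tangent of half this angle, whatever the lens; pixels are square), "cx", "cy" (the principal point, pixels), "D" ([k1, k2, p1, p2, k3] as OpenCV has them; the pictures are not rectified), "T" (4x4, takes a point from camera to world coordinates). Camera axes: x right, y up, looking along -z (the intrinsics and any distortion apply to the point x, -y, -z); pixel columns grow to the right and rows downward; lengths in m; the calibration is good to about 2 mm. A picture is of the moment at which its call begins. There is no depth.
- env.hand_in(): hands the job in; it is judged then, once.
The state is a dict: "clock": time; "joint_pos": joint angles; "qvel": joint speeds; "tau": joint torques, N m; "tcp_pos": TCP position; "orientation": TCP orientation; "wrist_force": force on the tool from outside, world axes, zero at the start; "ft_torque": the same for the moment, N m; "finger_gap": finger opening in m; "grip_force": force on a finger pad.
Only numpy, scipy, OpenCV 4.12 (cv2) and the standard library are available. Lean on these libraries where they do the work, as an engineer would, in place of code of your own. Each camera call takes 0.05 s, during which the arm holds its last target. There are 200 camera calls.

## Working session

There is one attempt and no reset: what is moved stays moved. The work goes in short steps, Python scripts to look and compute and a shell command to move; the robot and the scene stay as the last step left them, time stands still between calls to the robot, and variables do not carry over. Pictures are saved under pics/ and viewed, at most 10 in all, crops included, and the job is handed in when it is done.

```bash
mkdir -p pics; ls; cat > h.py <<'E'
import numpy as np,cv2,sys
from workcell import env
def cam(n):
    c=env.read_camera(n);h,w=c["img"].shape[:2]
    f=h/2/np.tan(np.radians(c["fov_y"])/2)
    c["K"]=np.array([[f,0,c["cx"]],[0,f,c["cy"]],[0,0,1]]);c["T"]=np.array(c["T"]);c["D"]=np.array(c["D"],float);return c
def ray(c,u,v):
    p=cv2.undistortPoints(np.array([[[u,v]]],float),c["K"],c["D"])[0,0]
    return c["T"][:3,3],c["T"][:3,:3]@np.array([p[0],-p[1],-1])
def atz(c,u,v,z):
    o,d=ray(c,u,v);return o+d*(z-o[2])/d[2]
def proj(c,P):
    q=(np.atleast_2d(P)-c["T"][:3,3])@c["T"][:3,:3]*[1,-1,-1]
    return cv2.projectPoints(q,np.zeros(3),np.zeros(3),c["K"],c["D"])[0][:,0]
def save(c,name): cv2.imwrite("pics/"+name,cv2.cvtColor(c["img"],cv2.COLOR_RGB2BGR) if isinstance(c,dict) else c)
def crop(c,u0,v0,u1,v1,s,name):
    save(cv2.cvtColor(cv2.resize(c["img"][v0:v1,u0:u1],None,fx=s,fy=s,interpolation=cv2.INTER_CUBIC),cv2.COLOR_RGB2BGR),name)
E
python3 - <<'E'
from h import *
for n in("top","side"):
    c=cam(n);save(c,n+"0.png");print(n,c["T"].round(3).tolist(),c["K"].round(1).tolist(),c["D"])
s=env.get_state();print(s,env.tip_extent)
E
```

```text
pics
top [[-0.005, 0.985, -0.172, 0.297], [-1.0, -0.001, 0.02, 0.045], [0.02, 0.172, 0.985, 1.49], [0.0, 0.0, 0.0, 1.0]] [[432.8, 0.0, 285.6], [0.0, 432.8, 214.7], [0.0, 0.0, 1.0]] [-0.10066089  0.          0.          0.          0.        ]
side [[0.884, 0.277, -0.376, 0.08], [-0.467, 0.498, -0.731, -0.839], [-0.015, 0.822, 0.569, 0.779], [0.0, 0.0, 0.0, 1.0]] [[420.1, 0.0, 279.9], [0.0, 420.1, 206.1], [0.0, 0.0, 1.0]] [-0.03969003  0.          0.          0.          0.        ]
{'clock': 0.1, 'joint_pos': array([-1.38659657e+00,  3.13970511e-01,  4.51023387e-02,  1.30361516e+00,
        1.33385881e-05,  1.43119721e+00]), 'qvel': array([ 9.15261486e-04, -3.70178629e-04,  1.58133957e-03,  1.18097227e-03,
        8.97677479e-04, -5.70964262e-05]), 'tau': array([ 2.24670825e-03, -4.81723845e+01,  2.99245781e+01,  1.27048497e-02,
       -1.91972349e-04,  6.41943075e-06]), 'tcp_pos': array([ 0.18286194, -0.54468606,  0.2414763 ]), 'orientation': array([-8.43442942e-04,  9.86922537e-01,  1.61193032e-01, -1.21412148e-05]), 'wrist_force': array([-0.5636506 , -0.21513104, -0.13823571]), 'ft_torque': array([ 0.00999011,  0.01156581, -0.02437305]), 'grip_force': 0.0, 'finger_gap': 0.08572740811537802} 0.011
```

View pics/top0.png

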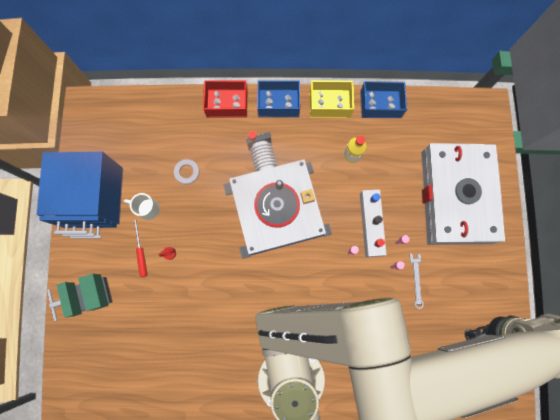

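View pics/side0.png

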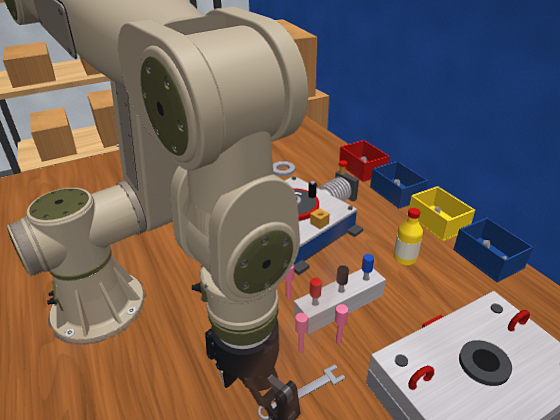

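Top view: flywheel hub at (277,204), handle at (279,184), bush at (308,197). Rack heads are red (380,243), black (377,219) and blue (375,198). Things that could be mistaken for the red pin: three pink pins at (354,250), (404,240) and (400,265), the red lifting eye at (168,253), and the bottle cap at (359,143). I choose (380,243), since it is red and stands in the rack. Next I check it in a crop.

```bash
python3 - <<'E'
from h import *
c=cam("top");crop(c,225,140,415,280,4.2,"crop1.png")
d=cam("side");crop(d,260,160,400,360,3,"crop2.png")
E
```

```text
(no output)
```

View pics/crop1.png

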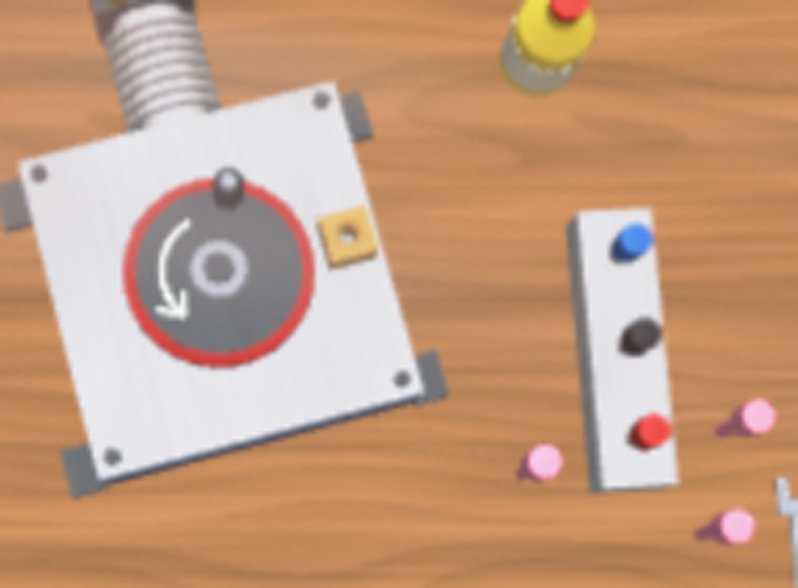

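View pics/crop2.png

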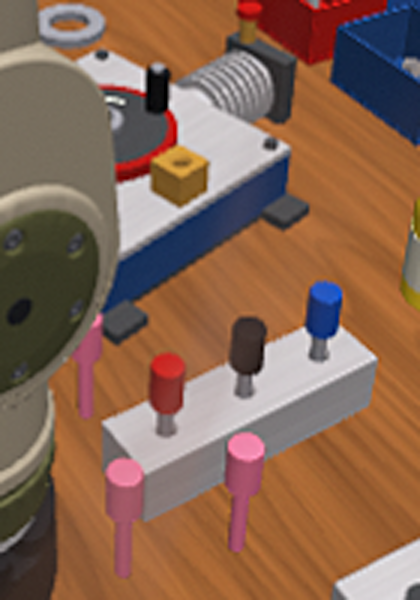

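Both crops confirm it: the red-headed pin stands in the near end hole of the rack, in the top crop at (654,430) and in the side crop at (168,364). The pink pins stand loose on the bench. The handle top is at (229,178) and the bush hole at (348,233) in the top crop.

```bash
python3 - <<'E'
from h import *
from scipy.optimize import least_squares
t=cam("top");s=cam("side")
T=lambda x,y:(225+(x+.5)/4.2-.5,140+(y+.5)/4.2-.5)
S=lambda x,y:(260+(x+.5)/3-.5,160+(y+.5)/3-.5)
pt={}
for n,a,b,z in[("hub",(219.5,272),None,.093),("bush",(348,233),(181,160),.105),("handle",(229,178),(157,69),.142),("red",(654,429),(168,364),.122),("black",(643,334),(248,328),.122),("blue",(634,239),(325,292),.122),("pinkA",(545,461),None,.112),("pinkB",(759,415),(247,447),.112),("pinkC",(737,525),(125,471),.112)]:
    p=atz(t,*T(*a),z);q=atz(s,*S(*b),z) if b else p*np.nan
    pt[n]=p;print(n,p.round(4),q.round(4))
for a,b in(("hub","bush"),("hub","handle"),("red","black"),("red","blue")):
    v=(pt[b]-pt[a])[:2];print(a,b,np.hypot(*v).round(4),np.degrees(np.arctan2(v[1],v[0])).round(1))
for k in("handle","bush","red"):print(k,np.hypot(*pt[k][:2]))
E
```

```text
hub [0.575 0.045 0.093] [nan nan nan]
bush [ 0.6036 -0.0554  0.105 ] [ 0.6069 -0.0553  0.105 ]
handle [0.6384 0.0377 0.142 ] [0.6384 0.0405 0.142 ]
red [ 0.4471 -0.2862  0.122 ] [ 0.4489 -0.2864  0.122 ]
black [ 0.5206 -0.2806  0.122 ] [ 0.5216 -0.2831  0.122 ]
blue [ 0.5953 -0.2767  0.122 ] [ 0.5972 -0.2786  0.122 ]
pinkA [ 0.424  -0.2033  0.112 ] [nan nan nan]
pinkB [ 0.4586 -0.3715  0.112 ] [ 0.4599 -0.3722  0.112 ]
pinkC [ 0.374  -0.3503  0.112 ] [ 0.3758 -0.3502  0.112 ]
hub bush 0.1043 -74.1
hub handle 0.0638 -6.6
red black 0.0737 4.3
red blue 0.1485 3.7
handle 0.6395181535247006
bush 0.6061656698335675
red 0.5308625957143355
```

```bash
cat > go.py <<'E'
# python3 go.py x y z [yawdeg]: remaining shift in tool axes
import sys,numpy as np
from workcell import env
from scipy.spatial.transform import Rotation as R
s=env.get_state();q=s["orientation"];r=R.from_quat(np.r_[q[1:],q[0]]).as_matrix()
d=np.array(list(map(float,sys.argv[1:4])))-s["tcp_pos"]
print("t",round(s["clock"],2),"tcp",s["tcp_pos"].round(4),"yaw",np.degrees(np.arctan2(r[1,0],r[0,0])).round(2),"tool d",(r.T@d).round(4),"F",s["wrist_force"].round(2),"gap",round(s["finger_gap"],4),"j6",s["joint_pos"][5].round(2))
E
R='[-1,0.0308,-0.0205,0,0]'
python3 -m jog '[[-1,0.0308,-0.0205,0,0],[-1,0.0308,-0.0205,0,0],[-1,0.0308,-0.0205,0,0],[-1,0.0308,-0.0205,0,0],[-1,0.0308,-0.0205,0,0]]'
python3 -m jog '[[-1,0.0308,-0.0205,0,0],[-1,0.0308,-0.0205,0,0],[-1,0.0308,-0.0205,0,0],[-1,0.0308,-0.0205,0,0],[-1,0.0308,-0.0205,0,0]]'
python3 -m jog '[[-1,0.0308,-0.0205,0,0],[-1,0.0308,-0.0205,0,0],[-1,0.0308,-0.0205,0,0],[-1,0.0308,-0.0205,0,0],[-1,0.0308,-0.0205,0,0]]'
python3 go.py 0.637 0.039 0.2
```

```text
clock: 0.72
tcp_pos: [0.297, -0.3976, 0.2423]
orientation: [0.0, 0.987, 0.161, 0.0]
wrist_force: [1.0, -0.0, 0.4]
finger_gap: 0.0858
grip_force: 0.0
clock: 1.13
tcp_pos: [0.4105, -0.2512, 0.2425]
orientation: [0.0, 0.987, 0.161, 0.0]
wrist_force: [0.1, 0.1, -0.6]
finger_gap: 0.0857
grip_force: 0.0
clock: 1.55
tcp_pos: [0.524, -0.1049, 0.2424]
orientation: [0.0, 0.987, 0.161, 0.0]
wrist_force: [0.3, -1.1, 0.6]
finger_gap: 0.0852
grip_force: 0.0
t 1.55 tcp [ 0.524  -0.1049  0.2424] yaw 18.56 tool d [ 0.153  -0.1005  0.0424] F [ 0.25 -1.15  0.56] gap 0.0852 j6 2.47
```

```bash
python3 -m jog '[[-1,0.0306,-0.0201,0,0],[-1,0.0306,-0.0201,0,0],[-1,0.0306,-0.0201,0,0],[-1,0.0306,-0.0201,0,0],[-1,0.0306,-0.0201,0,0]]' >/dev/null
python3 -m jog '[[-1,0,0,0.01,0],[-1,0,0,0.02,0],[-1,0,0,0,0]]'
python3 go.py 0.637 0.039 0.114
python3 - <<'E'
from h import *
c=cam("top");d=cam("side")
a=cv2.resize(c["img"][140:250,225:345],None,fx=4,fy=4,interpolation=cv2.INTER_CUBIC)
b=cv2.resize(d["img"][130:240,250:330],None,fx=4,fy=4,interpolation=cv2.INTER_CUBIC)
save(cv2.cvtColor(np.hstack([a,b]),cv2.COLOR_RGB2BGR),"above.png")
E
```

```text
clock: 2.22
tcp_pos: [0.6345, 0.0381, 0.2081]
orientation: [-0.001, 0.987, 0.162, -0.003]
wrist_force: [-0.5, -0.1, -1.8]
finger_gap: 0.0858
grip_force: 0.0
t 2.22 tcp [0.6345 0.0381 0.2081] yaw 18.64 tool d [0.0032 0.0001 0.094 ] F [-0.5  -0.07 -1.84] gap 0.0858 j6 2.75
```

View pics/above.png

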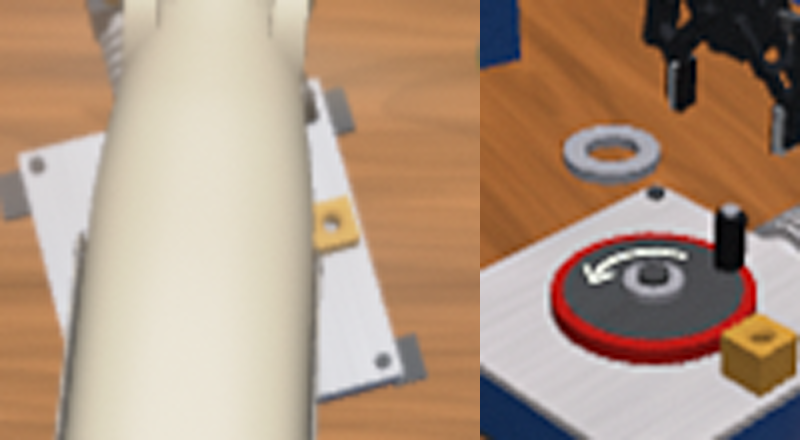

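The side crop shows the open fingers at (680,85) and (780,130), straddling the point above the handle at (731,230). The arm hides the wheel from the top camera. I go down and grip gently.

```bash
python3 -m jog '[[-1,0.0030,0,0.03,0],[-1,0,0,0.03,0],[-1,0,0,0.02,0],[-1,0,0,0.014,0],[-1,0,0,0,0]]' 30
python3 -m jog '[[1,0,0,0,0],[1,0,0,0,0],[1,0,0,0,0],[1,0,0,0,0],[1,0,0,0,0]]' 30
python3 go.py 0.637 0.039 0.114
python3 - <<'E'
from h import *
d=cam("side")
S=lambda x,y:(250+(x-480+.5)/4-.5,130+(y+.5)/4-.5)
print("hub side",atz(d,*S(654.5,291),.093),"handle",atz(d,*S(731,210),.142),"bush",atz(d,*S(764,336),.105))
E
```

```text
clock: 2.73
tcp_pos: [0.637, 0.0375, 0.116]
orientation: [-0.0, 0.987, 0.161, -0.002]
wrist_force: [-1.4, 0.6, -0.6]
finger_gap: 0.0854
grip_force: 0.0
clock: 3.15
tcp_pos: [0.6397, 0.0383, 0.1196]
orientation: [0.0, 0.987, 0.161, 0.001]
wrist_force: [-3.2, 8.6, 8.4]
finger_gap: 0.0257
grip_force: 6.3
t 3.15 tcp [0.6397 0.0383 0.1196] yaw 18.55 tool d [-0.0024 -0.0015  0.0056] F [-3.2   8.61  8.45] gap 0.0257 j6 2.75
hub side [0.57673836 0.04115469 0.093     ] handle [0.64093538 0.042498   0.142     ] bush [ 0.60679113 -0.05863621  0.105     ]
```

```bash
python3 -m jog '[[1,0,0,0,0],[1,0,0,0,0],[1,0,0,0,0]]' 30
python3 go.py 0.637 0.039 0.114
python3 -m jog '[[1,0,0,-0.002,0],[1,0,0,0,0],[1,0,0,0,0]]' 30
python3 go.py 0.637 0.039 0.114
```

```text
clock: 3.45
tcp_pos: [0.6394, 0.0386, 0.1198]
orientation: [-0.0, 0.987, 0.161, 0.001]
wrist_force: [-1.7, 0.4, 5.5]
finger_gap: 0.0233
grip_force: 29.8
t 3.45 tcp [0.6394 0.0386 0.1198] yaw 18.57 tool d [-0.0022 -0.0011  0.0058] F [-1.74  0.43  5.54] gap 0.0233 j6 2.75
clock: 3.7
tcp_pos: [0.6393, 0.0386, 0.1199]
orientation: [-0.0, 0.987, 0.161, 0.0]
wrist_force: [3.1, 1.6, -4.9]
finger_gap: 0.0232
grip_force: 31.0
t 3.7 tcp [0.6393 0.0386 0.1199] yaw 18.57 tool d [-0.002  -0.0011  0.0059] F [ 3.15  1.63 -4.88] gap 0.0232 j6 2.75
```

```bash
cat > tn.py <<'E'
import numpy as np
from workcell import env
from scipy.spatial.transform import Rotation as R
s=env.get_state();q=s["orientation"];r=R.from_quat(np.r_[q[1:],q[0]]).as_matrix()
p=s["tcp_pos"];H=np.array([.578,.043]);v=p[:2]-H;a=np.arctan2(v[1],v[0]);F=s["wrist_force"]
print("phi %.3f r %.4f Ftan %.2f Frad %.2f Fz %.1f yaw %.1f z %.4f xy %.4f %.4f gap %.4f t %.2f"%(a,np.hypot(*v),F[:2]@[np.sin(a),-np.cos(a)],F[:2]@[np.cos(a),np.sin(a)],F[2],np.degrees(np.arctan2(r[1,0],r[0,0])),p[2],p[0],p[1],s["finger_gap"],s["clock"]))
E
python3 tn.py
python3 -m jog '[[1,0.00147,-0.00392,0.001,-4],[1,0.00147,-0.00392,0,-4],[1,0.00147,-0.00392,0,-4]]'>/dev/null; python3 tn.py
python3 -m jog '[[1,0.00147,-0.00392,0,-4],[1,0.00147,-0.00392,0,-4],[1,0.00147,-0.00392,0,-4]]'>/dev/null; python3 tn.py
```

```text
phi -0.072 r 0.0614 Ftan -1.85 Frad 3.02 Fz -4.9 yaw 18.6 z 0.1199 xy 0.6393 0.0386 gap 0.0232 t 3.70
phi 0.094 r 0.0618 Ftan 4.95 Frad 1.70 Fz -1.4 yaw 30.7 z 0.1198 xy 0.6395 0.0488 gap 0.0230 t 3.95
phi 0.297 r 0.0624 Ftan 5.44 Frad 3.77 Fz -3.9 yaw 42.7 z 0.1199 xy 0.6376 0.0612 gap 0.0232 t 4.20
```

```bash
python3 -m jog '[[1,0.00147,-0.00392,0,-4],[1,0.00147,-0.00392,0,-4]]'>/dev/null; python3 tn.py
python3 -m jog '[[1,0.00147,-0.00392,0,-4],[1,0.00147,-0.00392,0,-4]]'>/dev/null; python3 tn.py
python3 -m jog '[[1,0.00147,-0.00392,0,-4],[1,0.00147,-0.00392,0,-4]]'>/dev/null; python3 tn.py
```

```text
phi 0.432 r 0.0627 Ftan 6.21 Frad 6.21 Fz -5.4 yaw 50.7 z 0.1199 xy 0.6350 0.0692 gap 0.0231 t 4.37
phi 0.568 r 0.0631 Ftan 5.75 Frad 9.27 Fz -6.8 yaw 58.7 z 0.1199 xy 0.6312 0.0769 gap 0.0231 t 4.53
phi 0.703 r 0.0635 Ftan 5.63 Frad 10.38 Fz -7.4 yaw 66.7 z 0.1199 xy 0.6264 0.0841 gap 0.0232 t 4.70
```

```bash
sed -i 's/\[.578,.043\]/[.5795,.0468]/' tn.py; python3 tn.py
python3 -m jog '[[1,0.0026,-0.0033,0.0005,-4],[1,0.0026,-0.0033,0.0005,-4]]'>/dev/null; python3 tn.py
python3 -m jog '[[1,0.00184,-0.00377,0,-4],[1,0.00184,-0.00377,0,-4]]'>/dev/null; python3 tn.py
python3 -m jog '[[1,0.00184,-0.00377,0,-4],[1,0.00184,-0.00377,0,-4]]'>/dev/null; python3 tn.py
```

```text
phi 0.671 r 0.0599 Ftan 5.29 Frad 10.56 Fz -7.4 yaw 66.7 z 0.1199 xy 0.6264 0.0841 gap 0.0232 t 4.70
phi 0.811 r 0.0603 Ftan 4.81 Frad -0.09 Fz 4.4 yaw 74.7 z 0.1198 xy 0.6211 0.0905 gap 0.0230 t 4.87
phi 0.953 r 0.0605 Ftan 5.62 Frad 2.83 Fz -0.3 yaw 82.7 z 0.1198 xy 0.6146 0.0961 gap 0.0234 t 5.03
phi 1.093 r 0.0608 Ftan 4.44 Frad 2.06 Fz -0.7 yaw 90.7 z 0.1198 xy 0.6074 0.1008 gap 0.0230 t 5.20
```

```bash
for i in 1; do
python3 -m jog '[[1,0.0019,-0.0037,0,-4],[1,0.0019,-0.0037,0,-4]]'>/dev/null; python3 tn.py
python3 -m jog '[[1,0.0019,-0.0037,0,-4],[1,0.0019,-0.0037,0,-4]]'>/dev/null; python3 tn.py
python3 -m jog '[[1,0.0019,-0.0037,0,-4],[1,0.0019,-0.0037,0,-4]]'>/dev/null; python3 tn.py
done
```

```text
phi 1.233 r 0.0611 Ftan 5.09 Frad 1.85 Fz 0.4 yaw 98.7 z 0.1198 xy 0.5998 0.1044 gap 0.0234 t 5.37
phi 1.371 r 0.0614 Ftan 6.04 Frad 3.48 Fz 0.5 yaw 106.7 z 0.1198 xy 0.5917 0.1070 gap 0.0229 t 5.53
phi 1.485 r 0.0617 Ftan 12.33 Frad 2.19 Fz -4.3 yaw 114.7 z 0.1198 xy 0.5848 0.1083 gap 0.0230 t 5.70
```

```bash
python3 -m jog '[[1,0.0012,-0.0023,0,-2.5],[1,0.0012,-0.0023,0,-2.5]]'>/dev/null; python3 tn.py
python3 -m jog '[[1,0.0012,-0.0023,0,-2.5],[1,0.0012,-0.0023,0,-2.5]]'>/dev/null; python3 tn.py
python3 -m jog '[[1,0.0012,-0.0023,0,-2.5],[1,0.0012,-0.0023,0,-2.5]]'>/dev/null; python3 tn.py
python3 -m jog '[[1,0.0012,-0.0023,0,-2.5]]'>/dev/null; python3 tn.py
```

```text
phi 1.551 r 0.0618 Ftan 13.87 Frad 3.55 Fz -7.7 yaw 119.7 z 0.1198 xy 0.5807 0.1086 gap 0.0232 t 5.87
phi 1.623 r 0.0620 Ftan 15.41 Frad 3.78 Fz -7.9 yaw 124.7 z 0.1199 xy 0.5763 0.1087 gap 0.0232 t 6.03
phi 1.704 r 0.0622 Ftan 16.26 Frad 5.24 Fz -8.1 yaw 129.7 z 0.1198 xy 0.5713 0.1084 gap 0.0230 t 6.20
phi 1.747 r 0.0623 Ftan 16.20 Frad 4.07 Fz -6.6 yaw 132.2 z 0.1199 xy 0.5686 0.1082 gap 0.0232 t 6.28
```

```bash
python3 -m jog '[[1,0.0012,-0.0023,0,-2.5],[1,0.0012,-0.0023,0,-2.5]]'>/dev/null; python3 tn.py
python3 -m jog '[[1,0.0012,-0.0023,0,-2.5]]'>/dev/null; python3 tn.py
python3 -m jog '[[1,0.0012,-0.0023,0,-2.5]]'>/dev/null; python3 tn.py
python3 - <<'E'
import numpy as np
from scipy.optimize import least_squares
P=np.array([[.6393,.0386],[.6395,.0488],[.6376,.0612],[.6350,.0692],[.6312,.0769],[.6264,.0841],[.6211,.0905],[.6146,.0961],[.6074,.1008],[.5998,.1044],[.5917,.1070],[.5848,.1083],[.5807,.1086],[.5763,.1087],[.5713,.1084],[.5686,.1082]])
s=least_squares(lambda x:np.hypot(*(P-x[:2]).T)-x[2],[.58,.045,.06]);print(s.x,abs(s.fun).max());
print(np.unwrap(np.arctan2(P[:,1]-s.x[1],P[:,0]-s.x[0])).round(3))
E
```

```text
phi 1.840 r 0.0626 Ftan 12.45 Frad 5.82 Fz -4.6 yaw 137.2 z 0.1198 xy 0.5628 0.1072 gap 0.0230 t 6.45
phi 1.891 r 0.0628 Ftan 11.51 Frad 4.83 Fz -3.0 yaw 139.7 z 0.1198 xy 0.5598 0.1064 gap 0.0230 t 6.53
phi 1.942 r 0.0630 Ftan 9.64 Frad 5.35 Fz -1.0 yaw 142.3 z 0.1198 xy 0.5567 0.1055 gap 0.0231 t 6.62
[0.57664056 0.04581187 0.06293357] 0.00014835938490012635
[-0.115  0.048  0.247  0.381  0.518  0.656  0.788  0.924  1.061  1.194
  1.329  1.441  1.506  1.576  1.656  1.699]
```

```bash
sed -i 's/\[.5795,.0468\]/[.5766,.0458]/' tn.py; python3 tn.py
python3 -m jog '[[1,0.0012,-0.0023,0,-2.5]]'>/dev/null; python3 tn.py
python3 -m jog '[[1,0.0012,-0.0023,0,-2.5]]'>/dev/null; python3 tn.py
python3 -m jog '[[1,0.0005,-0.0010,0,-1]]'>/dev/null; python3 tn.py
```

```text
phi 1.893 r 0.0629 Ftan 9.37 Frad 5.81 Fz -1.0 yaw 142.3 z 0.1198 xy 0.5567 0.1055 gap 0.0231 t 6.62
phi 1.948 r 0.0630 Ftan 7.58 Frad 5.07 Fz -0.1 yaw 144.8 z 0.1198 xy 0.5534 0.1044 gap 0.0231 t 6.70
phi 2.002 r 0.0630 Ftan 4.43 Frad 4.45 Fz 3.6 yaw 147.3 z 0.1198 xy 0.5503 0.1031 gap 0.0232 t 6.78
phi 2.038 r 0.0631 Ftan 2.97 Frad 4.51 Fz 4.5 yaw 148.2 z 0.1197 xy 0.5482 0.1021 gap 0.0231 t 6.87
```

```bash
python3 -m jog '[[1,0,0,0,0]]'>/dev/null; python3 tn.py
python3 -m jog '[[-1,0,0,0,0],[-1,0,0,0,0],[-1,0,0,0,0],[-1,0,0,0,0],[-1,0,0,0,0]]'>/dev/null; python3 tn.py
python3 -m jog '[[-1,0,0,0,0],[-1,0,0,-0.02,0],[-1,0,0,-0.03,0],[-1,0,0,-0.04,0],[-1,0,0,-0.03,0]]'
python3 go.py 0.447 -0.2855 0.24
```

```text
phi 2.047 r 0.0631 Ftan 2.66 Frad 5.55 Fz 3.5 yaw 148.2 z 0.1198 xy 0.5477 0.1019 gap 0.0232 t 6.95
phi 2.066 r 0.0620 Ftan 0.22 Frad -0.74 Fz -0.2 yaw 148.0 z 0.1181 xy 0.5471 0.1004 gap 0.0814 t 7.37
clock: 7.78
tcp_pos: [0.5472, 0.1006, 0.2405]
orientation: [0.0, 0.275, 0.961, -0.0]
wrist_force: [0.1, 0.7, 0.3]
finger_gap: 0.0856
grip_force: 0.0
t 7.78 tcp [0.5472 0.1006 0.2405] yaw 148.04 tool d [-0.1194 -0.3806  0.0005] F [0.14 0.73 0.33] gap 0.0856 j6 0.6
```

```bash
python3 -m jog '[[-1,-0.0109,-0.0346,0,0],[-1,-0.0109,-0.0346,0,0],[-1,-0.0109,-0.0346,0,0],[-1,-0.0109,-0.0346,0,0],[-1,-0.0109,-0.0346,0,0]]'>/dev/null
python3 -m jog '[[-1,-0.0109,-0.0346,0,0],[-1,-0.0109,-0.0346,0,0],[-1,-0.0109,-0.0346,0,0],[-1,-0.0109,-0.0346,0,0],[-1,-0.0109,-0.0346,0,0]]'>/dev/null
python3 -m jog '[[-1,-0.0109,-0.0346,0,0],[-1,0,0,0.03,0],[-1,0,0,0.03,0],[-1,0,0,0,0],[-1,0,0,0,0]]'>/dev/null
python3 go.py 0.448 -0.286 0.102
python3 - <<'E'
from h import *
c=cam("top");d=cam("side")
a=cv2.resize(c["img"][140:270,225:345],None,fx=3.3,fy=3.3,interpolation=cv2.INTER_CUBIC)
b=cv2.resize(d["img"][230:360,250:370],None,fx=3.3,fy=3.3,interpolation=cv2.INTER_CUBIC)
save(cv2.cvtColor(np.hstack([a,b]),cv2.COLOR_RGB2BGR),"pin.png")
E
```

```text
t 9.03 tcp [ 0.4462 -0.2849  0.1771] yaw 148.02 tool d [-0.0024 -0.      0.0751] F [ 0.14 -0.32  0.16] gap 0.0851 j6 -0.16
```

View pics/pin.png

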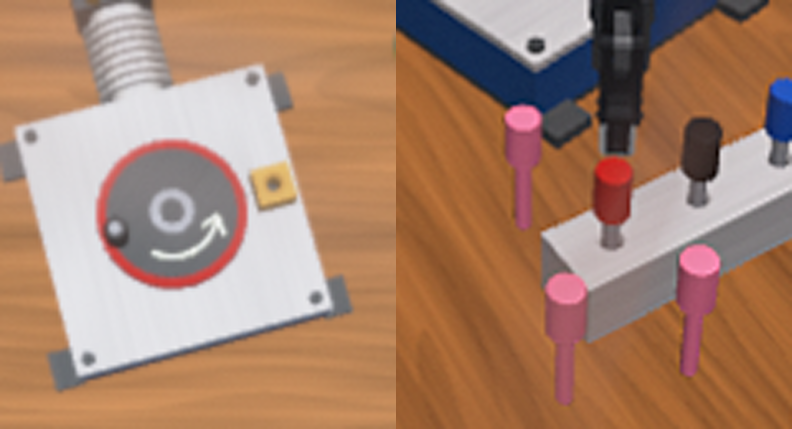

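The top crop shows the handle at (117,228) with the wheel turned. The side crop shows the fingers at (617,130), lined up above the red head at (612,165). I check the wheel angle against the hub, then go down on the pin.

```bash
python3 - <<'E'
from h import *
c=cam("top");T=lambda x,y:(225+(x+.5)/3.3-.5,140+(y+.5)/3.3-.5)
h=atz(c,*T(172,214.5),.093);p=atz(c,*T(115.5,226),.142);b=atz(c,*T(273.5,183.5),.105)
v=p-h;print(h,p,b,np.hypot(*v[:2]),np.arctan2(v[1],v[0]))
print((b-h),np.hypot(*(b-h)[:2]))
E
python3 -m jog '[[-1,-0.0024,0,0.025,0],[-1,0,0,0.025,0],[-1,0,0,0.015,0],[-1,0,0,0.01,0],[-1,0,0,0,0]]'>/dev/null
python3 go.py 0.448 -0.286 0.101
python3 -m jog '[[1,0,0,0,0],[1,0,0,0,0],[1,0,0,0,0],[1,0,0,0,0],[1,0,0,0,0]]' 40
python3 -m jog '[[1,0,0,0,0],[1,0,0,0,0]]' 40
python3 go.py 0.448 -0.286 0.101
```

```text
[0.57412713 0.04533409 0.093     ] [0.55319215 0.09957008 0.142     ] [ 0.60308726 -0.0555332   0.105     ] 0.058136188798212855 1.9391739849569687
[ 0.02896013 -0.10086729  0.012     ] 0.10494235861306363
t 9.6 tcp [ 0.4495 -0.2864  0.1027] yaw 148.1 tool d [ 0.0015 -0.0005  0.0017] F [-0.14 -0.    0.65] gap 0.0855 j6 -0.16
clock: 10.02
tcp_pos: [0.45, -0.2874, 0.1041]
orientation: [0.001, 0.275, 0.961, -0.0]
wrist_force: [2.3, 2.7, 3.3]
finger_gap: 0.0256
grip_force: 8.9
clock: 10.18
tcp_pos: [0.45, -0.2877, 0.1042]
orientation: [0.001, 0.275, 0.961, -0.001]
wrist_force: [-1.1, -0.3, 5.9]
finger_gap: 0.0245
grip_force: 39.1
t 10.18 tcp [ 0.45   -0.2877  0.1042] yaw 148.04 tool d [0.0026 0.0003 0.0032] F [-1.13 -0.32  5.93] gap 0.0245 j6 -0.16
```

```bash
python3 - <<'E'
from h import *
c=cam("top")
H=np.array([.5745,.0453])
im=cv2.resize(c["img"][180:230,250:305],None,fx=11,fy=11,interpolation=cv2.INTER_CUBIC)
for ph,col in((1.94,(255,255,0)),(2.05,(0,255,0))):
  for z in(.097,.142):
    a=np.linspace(0,2*np.pi,60);P=np.c_[H[0]+.06*np.cos(ph)+.012*np.cos(a),H[1]+.06*np.sin(ph)+.012*np.sin(a),a*0+z]
    q=((proj(c,P)-[250,180]+.5)*11-.5).astype(int);cv2.polylines(im,[q],True,col,1)
a=np.linspace(0,2*np.pi,90);q=((proj(c,np.c_[H[0]+.076*np.cos(a),H[1]+.076*np.sin(a),a*0+.093])-[250,180]+.5)*11-.5).astype(int);cv2.polylines(im,[q],True,(0,255,255),1)
save(cv2.cvtColor(im,cv2.COLOR_RGB2BGR),"wheel.png")
E
```

```text
(no output)
```

View pics/wheel.png

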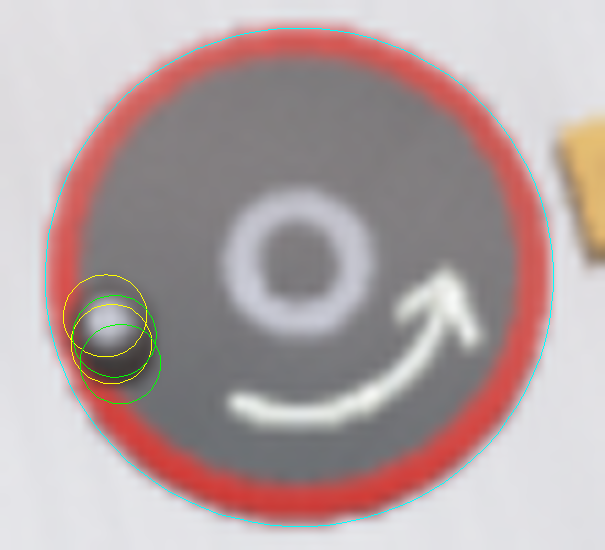

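The green outline (2.05 rad) fits the handle blob at (115,340), so the wheel has stayed where the hand measured it. Now I lift the pin and carry it to the bush.

```bash
python3 -m jog '[[1,0,0,-0.01,0],[1,0,0,-0.025,0],[1,0,0,-0.03,0],[1,0,0,-0.03,0],[1,0,0,-0.03,0]]' 40
python3 -m jog '[[1,0,0,0,0],[1,0,0,0,0]]' 40 >/dev/null
python3 go.py 0.607 -0.0567 0.229
```

```text
clock: 10.65
tcp_pos: [0.449, -0.2863, 0.2295]
orientation: [-0.001, 0.275, 0.961, 0.001]
wrist_force: [0.5, -0.2, -1.0]
finger_gap: 0.025
grip_force: 39.9
t 10.82 tcp [ 0.4505 -0.2875  0.2304] yaw 148.06 tool d [-0.0107  0.2787  0.0014] F [-0.01 -0.36 -1.97] gap 0.0249 j6 -0.16
```

```bash
python3 -m jog '[[1,-0.0012,0.03,0,0],[1,-0.0012,0.031,0,0],[1,-0.0012,0.031,0,0],[1,-0.0012,0.031,0,0],[1,-0.0012,0.031,0,0]]' >/dev/null
python3 -m jog '[[1,-0.0012,0.031,0,0],[1,-0.0012,0.031,0,0],[1,-0.0012,0.031,0,0],[1,-0.0011,0.0317,0,0],[1,0,0,0,0]]' >/dev/null
python3 -m jog '[[1,0,0,0,0],[1,0,0,0,0],[1,0,0,0,0]]' >/dev/null
python3 go.py 0.607 -0.0567 0.229
python3 - <<'E'
from h import *
c=cam("top");d=cam("side")
a=cv2.resize(c["img"][160:230,260:340],None,fx=5,fy=5,interpolation=cv2.INTER_CUBIC)
b=cv2.resize(d["img"][140:240,280:360],None,fx=5,fy=5,interpolation=cv2.INTER_CUBIC)
o=np.zeros((500,800,3),np.uint8);o[:350,:400]=a;o[:,400:]=b
save(cv2.cvtColor(o,cv2.COLOR_RGB2BGR),"over.png")
E
```

```text
t 11.9 tcp [ 0.6052 -0.0568  0.2274] yaw 148.0 tool d [-0.0015  0.001  -0.0016] F [-0.28 -0.11 -0.04] gap 0.0243 j6 0.33
```

View pics/over.png

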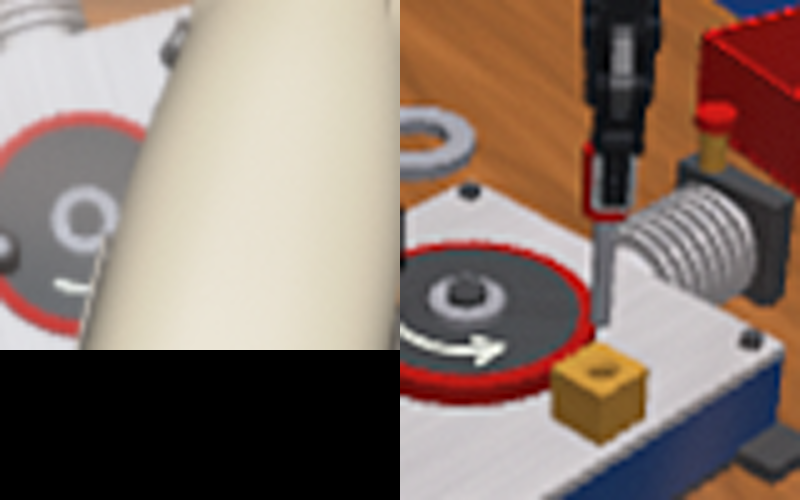

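The side crop shows the pin hanging upright, tip at (600,326), just above the bush hole at (603,370). I compute the lateral offset between the two.

```bash
python3 - <<'E'
from h import *
d=cam("side");S=lambda x,y:(280+(x-400+.5)/5-.5,140+(y+.5)/5-.5)
for z in(.130,.133,.136):print("tip",z,atz(d,*S(600,326),z))
print("hole",atz(d,*S(603,371),.105),"bush corners ctr",atz(d,*S(600.5,371.5),.105))
print("vertical px dir at tip",proj(d,[[.606,-.056,.2],[.606,-.056,.13]]))
E
python3 go.py 0.607 -0.0567 0.16
```

```text
tip 0.13 [ 0.60690953 -0.05139388  0.13      ]
tip 0.133 [ 0.60447796 -0.05503081  0.133     ]
tip 0.136 [ 0.60204639 -0.05866773  0.136     ]
hole [ 0.60533301 -0.05876637  0.105     ] bush corners ctr [ 0.6038851  -0.05849892  0.105     ]
vertical px dir at tip [[321.2712758  183.75133632]
 [320.22430553 205.73302829]]
t 12.05 tcp [ 0.6056 -0.0572  0.2283] yaw 147.96 tool d [-0.0009  0.0012  0.0683] F [ 0.42  0.5  -1.11] gap 0.025 j6 0.33
```

```bash
python3 -m jog '[[1,-0.0005,0.0006,0.01,0],[1,0,0,0.01,0],[1,0,0,0.004,0],[1,0,0,0,0]]' >/dev/null;python3 go.py 0.607 -0.0567 0.123
python3 -m jog '[[1,0,0,0.002,0],[1,0,0,0.002,0]]' >/dev/null;python3 go.py 0.607 -0.0567 0.123
python3 -m jog '[[1,0,0,0.002,0],[1,0,0,0.002,0]]' >/dev/null;python3 go.py 0.607 -0.0567 0.123
```

```text
t 12.38 tcp [ 0.6056 -0.0559  0.2021] yaw 148.03 tool d [-0.0018  0.0001  0.0791] F [ 0.14 -0.18 -1.1 ] gap 0.0247 j6 0.33
t 12.55 tcp [ 0.607  -0.056   0.2003] yaw 148.06 tool d [-0.0004 -0.0006  0.0773] F [-0.15  0.24 -0.91] gap 0.025 j6 0.33
t 12.72 tcp [ 0.6071 -0.0559  0.1964] yaw 148.06 tool d [-0.0003 -0.0007  0.0734] F [0.5  0.36 0.01] gap 0.0249 j6 0.33
```

```bash
python3 -m jog '[[1,0,0,0.002,0],[1,0,0,0.002,0]]' >/dev/null;python3 go.py 0.607 -0.0567 0.127
python3 -m jog '[[1,0,0,0.002,0],[1,0,0,0.002,0]]' >/dev/null;python3 go.py 0.607 -0.0567 0.127
python3 -m jog '[[1,0,0,0.002,0],[1,0,0,0.002,0]]' >/dev/null;python3 go.py 0.607 -0.0567 0.127
```

```text
t 12.88 tcp [ 0.607  -0.0559  0.1922] yaw 148.06 tool d [-0.0004 -0.0007  0.0652] F [-0.08 -0.36 -1.46] gap 0.0249 j6 0.33
t 13.05 tcp [ 0.6069 -0.0559  0.1881] yaw 148.05 tool d [-0.0005 -0.0006  0.0611] F [-0.41  1.17 -1.36] gap 0.025 j6 0.33
t 13.22 tcp [ 0.6069 -0.0559  0.1841] yaw 148.06 tool d [-0.0005 -0.0006  0.0571] F [ 0.18  0.34 -1.73] gap 0.0247 j6 0.33
```

```bash
python3 -m jog '[[1,0,0,0.003,0],[1,0,0,0.003,0],[1,0,0,0.003,0]]' >/dev/null;python3 go.py 0.607 -0.0567 0.127
python3 -m jog '[[1,0,0,0.003,0],[1,0,0,0.003,0],[1,0,0,0.003,0]]' >/dev/null;python3 go.py 0.607 -0.0567 0.127
python3 -m jog '[[1,0,0,0.003,0],[1,0,0,0.003,0],[1,0,0,0.003,0]]' >/dev/null;python3 go.py 0.607 -0.0567 0.127
```

```text
t 13.47 tcp [ 0.6069 -0.0559  0.1749] yaw 148.05 tool d [-0.0005 -0.0006  0.0479] F [ 0.72 -0.14 -1.53] gap 0.025 j6 0.33
t 13.72 tcp [ 0.6068 -0.0559  0.1659] yaw 148.05 tool d [-0.0006 -0.0006  0.0389] F [-0.58 -0.57 -0.92] gap 0.0249 j6 0.33
t 13.97 tcp [ 0.6069 -0.0559  0.157 ] yaw 148.05 tool d [-0.0005 -0.0006  0.03  ] F [ 1.03 -0.35 -1.94] gap 0.0248 j6 0.33
```

```bash
python3 -m jog '[[1,0,0,0.003,0],[1,0,0,0.003,0]]' >/dev/null;python3 go.py 0.607 -0.0567 0.127
python3 -m jog '[[1,0,0,0.002,0],[1,0,0,0.002,0]]' >/dev/null;python3 go.py 0.607 -0.0567 0.127
```

```text
t 14.13 tcp [ 0.6069 -0.0559  0.151 ] yaw 148.05 tool d [-0.0005 -0.0006  0.024 ] F [-0.85 -0.34 -2.08] gap 0.0246 j6 0.33
t 14.3 tcp [ 0.6068 -0.056   0.147 ] yaw 148.05 tool d [-0.0005 -0.0005  0.02  ] F [-0.34  0.02 -0.28] gap 0.0251 j6 0.33
```

```bash
python3 -m jog '[[1,0,0,0.0015,0],[1,0,0,0.0015,0]]' >/dev/null;python3 go.py 0.607 -0.0567 0.127
python3 -m jog '[[1,0,0,0.0015,0],[1,0,0,0.0015,0]]' >/dev/null;python3 go.py 0.607 -0.0567 0.127
```

```text
t 14.47 tcp [ 0.6069 -0.056   0.1442] yaw 148.05 tool d [-0.0005 -0.0006  0.0172] F [ 0.21  0.41 -1.25] gap 0.0247 j6 0.33
t 14.63 tcp [ 0.6069 -0.056   0.1413] yaw 148.05 tool d [-0.0004 -0.0005  0.0143] F [-1.38  0.1  -1.51] gap 0.0251 j6 0.33
```

```bash
python3 -m jog '[[1,0,0,0.0015,0]]' >/dev/null;python3 go.py 0.607 -0.0567 0.127
python3 -m jog '[[1,0,0,0.0015,0]]' >/dev/null;python3 go.py 0.607 -0.0567 0.127
```

```text
t 14.72 tcp [ 0.6069 -0.056   0.1397] yaw 148.05 tool d [-0.0004 -0.0006  0.0127] F [ 0.52 -0.2  -0.91] gap 0.0249 j6 0.33
t 14.8 tcp [ 0.6069 -0.056   0.1382] yaw 148.05 tool d [-0.0004 -0.0006  0.0112] F [ 0.57  0.87 -0.4 ] gap 0.0248 j6 0.33
```

Tip is in the slot (it's now below the level where it would stop). I continue to the seat.

```bash
python3 -m jog '[[1,0,0,0.0015,0],[1,0,0,0.0015,0]]' >/dev/null;python3 go.py 0.607 -0.0567 0.127
python3 -m jog '[[1,0,0,0.0015,0],[1,0,0,0.0015,0]]' >/dev/null;python3 go.py 0.607 -0.0567 0.127
python3 -m jog '[[1,0,0,0.0015,0]]' >/dev/null;python3 go.py 0.607 -0.0567 0.127
python3 -m jog '[[1,0,0,0.0015,0]]' >/dev/null;python3 go.py 0.607 -0.0567 0.127
```

```text
t 14.97 tcp [ 0.6069 -0.056   0.1352] yaw 148.05 tool d [-0.0005 -0.0005  0.0082] F [-0.62 -1.17 -1.51] gap 0.0245 j6 0.33
t 15.13 tcp [ 0.6069 -0.056   0.1322] yaw 148.05 tool d [-0.0004 -0.0005  0.0052] F [-0.64 -1.23 -0.75] gap 0.0247 j6 0.33
t 15.22 tcp [ 0.6069 -0.056   0.1307] yaw 148.05 tool d [-0.0004 -0.0005  0.0037] F [-0.88 -1.47 -0.45] gap 0.0248 j6 0.33
t 15.3 tcp [ 0.6069 -0.0561  0.1292] yaw 148.05 tool d [-0.0004 -0.0005  0.0022] F [-0.92 -0.47  0.11] gap 0.0246 j6 0.33
```

```bash
python3 -m jog '[[1,0,0,0.001,0]]' >/dev/null;python3 go.py 0.607 -0.0567 0.127
python3 -m jog '[[1,0,0,0.001,0]]' >/dev/null;python3 go.py 0.607 -0.0567 0.127
python3 -m jog '[[1,0,0,0.001,0]]' >/dev/null;python3 go.py 0.607 -0.0567 0.127
```

```text
t 15.38 tcp [ 0.6068 -0.0561  0.1281] yaw 148.05 tool d [-0.0005 -0.0005  0.0011] F [ 0.44 -0.99 -0.64] gap 0.0248 j6 0.33
t 15.47 tcp [ 0.6069 -0.0561  0.1274] yaw 148.05 tool d [-0.0004 -0.0005  0.0004] F [-2.42  0.    8.07] gap 0.0251 j6 0.33
t 15.55 tcp [ 0.6069 -0.0561  0.1274] yaw 148.05 tool d [-0.0004 -0.0005  0.0004] F [-5.09 -0.4  12.15] gap 0.025 j6 0.33
```

Head contact at TCP z 0.1274, just where it should be. I ease off, open and rise.

```bash
python3 -m jog '[[1,0,0,-0.001,0],[1,0,0,-0.0005,0]]' >/dev/null;python3 go.py 0.607 -0.0567 0.127
python3 -m jog '[[-1,0,0,0,0],[-1,0,0,0,0],[-1,0,0,0,0],[-1,0,0,0,0],[-1,0,0,0,0]]' >/dev/null;python3 go.py 0.607 -0.0567 0.127
python3 -m jog '[[-1,0,0,0,0],[-1,0,0,-0.015,0],[-1,0,0,-0.03,0],[-1,0,0,-0.03,0],[-1,0,0,-0.03,0]]' >/dev/null
python3 -m jog '[[-1,0,-0.03,-0.02,0],[-1,0,-0.04,0,0],[-1,0,-0.04,0,0],[-1,0,-0.04,0,0],[-1,0,-0.03,0,0]]' >/dev/null
python3 -m jog '[[-1,0,0,0,0],[-1,0,0,0,0],[-1,0,0,0,0],[-1,0,0,0,0],[-1,0,0,0,0]]' >/dev/null;python3 go.py 0.607 -0.0567 0.127
python3 - <<'E'
from h import *
c=cam("top");d=cam("side")
a=cv2.resize(c["img"][150:240,240:340],None,fx=4,fy=4,interpolation=cv2.INTER_CUBIC)
b=cv2.resize(d["img"][150:240,270:370],None,fx=4,fy=4,interpolation=cv2.INTER_CUBIC)
save(cv2.cvtColor(np.hstack([a,b]),cv2.COLOR_RGB2BGR),"end.png")
E
```

```text
t 15.72 tcp [ 0.6068 -0.056   0.1278] yaw 148.05 tool d [-0.0005 -0.0005  0.0008] F [-0.54 -1.23 -1.85] gap 0.0247 j6 0.33
t 16.13 tcp [ 0.607  -0.0558  0.1278] yaw 148.06 tool d [-0.0005 -0.0008  0.0008] F [-0.28 -0.01 -0.29] gap 0.0832 j6 0.33
t 17.38 tcp [ 0.5122 -0.2076  0.2527] yaw 148.16 tool d [-0.0009  0.1782  0.1257] F [ 0.26 -0.51 -0.11] gap 0.0856 j6 0.03
```

View pics/end.png

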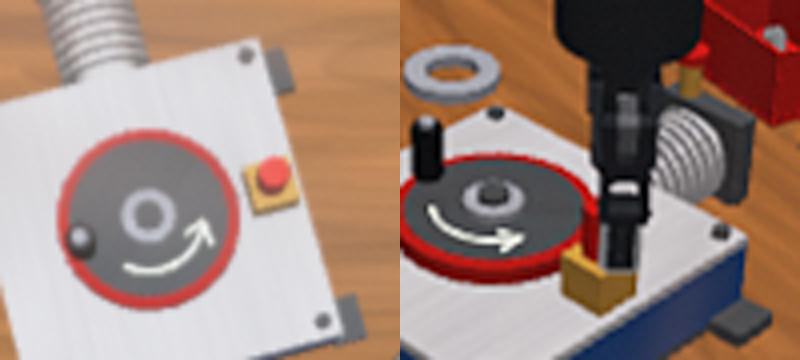

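The top crop shows the red head sitting on the bush at (272,175) and the handle still at (80,238). In the side crop, a finger at (620,245) is in front of the head, clear of it, and the head rests on the bush. I hand the job in.

```bash
python3 -c "
from workcell import env
print(env.hand_in())"
```

```text
the job is handed in; nothing more can be done
None
```

I turned the flywheel by hand to just past top dead centre, the red pin is fully home in the brass bush with the crank locked, and the job is handed in at about 17 s; the judge's verdict was not shown.

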